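# Angle the inspection mirror onto the bangle's mark

## Robot

A 6-joint arm with a two-finger parallel gripper is mounted at the origin on the work surface. World frame = base frame: x ahead of the robot, y to its left, z up, the work surface at z = 0. Lengths are in m, angles in rad, forces in N, time in s.
With the tool pointing down it reaches from about 0.3 to 0.775 m from the base axis. Payload 14.6 kg.
Tool frame: the origin (TCP) lies at the very end of the fingers, on their centre line; the grasp point (between the pads) lies 19 mm behind it; z points along the fingers, y is the line along which they close (so a half turn about z gives the same grasp; the last joint's range is limited). The gripper opens to 94 mm and grips with 3 to 60 N. Pads are 16 mm wide; open, the fingers measure 119 mm over their backs; the gripper's body (75 mm by 177 mm) begins 78 mm behind the grasp point.
Start: joints at [1.195, 0.3, 1.521, -0, 1.321, -0.067], TCP at [0.167, 0.524, 0.205] pointing down, gripper open.
Joint ranges: [-3.03, 3.03], [-0.79, 2.21], [0.23, 2.52], [-1.04, 4.18], [0, 3.07], [-2.55, 2.55]. Speed limits (rad/s): [2.22, 2.22, 2.57, 3.14, 3.14, 3.14].

## Interface

Orientations are given as [roll, pitch, yaw] about the fixed x, y, z axes, in that order (R = Rz(yaw) Ry(pitch) Rx(roll)).
In Python, from station import ctrl, cams gives the robot as it stands. The module is installed in compiled form; this text tells all that it offers.
- The arm moves only by the tool arm_command, never from a script. Its argument "plan" is a list that holds one entry, the list of rows, each a list of 7 numbers: the shift along the tool's x, y, z in mm, then the turn, a rotation vector about the tool's x, y, z in rad, then the closure, from -1 (fully open) to 1 (shut). A call has 1 to 12 rows; each row is the pose to reach, as a shift and turn from the pose commanded when the call began, along the tool's axes at that moment; what a row does not reach only later rows make up. A row lasts 1/10 s, in which the tool goes at most 50 mm and 8.59 degrees, less where a joint would pass 70% of its speed; a pose out of reach is approached as far as the arm can. A call with a gripper value outside its range is refused whole. The fingers move at their own pace and stop on an object; "squeeze" is the grip in N (left out, the last holds). Time passes only in rows, so rows that repeat a pose let the fingers close. It gives the time, the measured TCP pose, the force, the opening and the grip force at its end, in the units of the state.
- ctrl.get_obs(): the state, without advancing time (a new reading comes with each control period).
- cams.camera(name): name is "scene" or "top"; returns (picture, depth): 480x640x3 uint8, blue, green, red; 480x640 float32, m along the optical axis (not along the pixel's ray), 0 where there is no reading.
- cams.camera_info(name): a dict with "fx", "fy", "cx", "cy" (pixels), "dist_coeffs" ([k1, k2, p1, p2, k3] as OpenCV has them; the pictures are not rectified), "world_to_cam" (4x4, takes a point from world to camera coordinates). Camera axes: x right, y down, z forward; pixel columns grow to the right and rows downward; lengths in m; the calibration is good to about 2 mm. A picture is of the moment at which its call begins. camera_info takes no time and is no camera call.
- ctrl.hand_in(): hands the job in; it is judged then, once.
The state is a dict: "time_s": time; "qpos": joint angles; "joint_vel": joint speeds; "tau": joint torques, N m; "ee_pos": TCP position; "eef_rot": TCP orientation; "force": force on the tool from outside, world axes, zero at the start; "moment": the same for the moment, N m; "grip_width": finger opening in m; "grip_force": force on a finger pad.
Only numpy, scipy, OpenCV 4.12 (cv2) and the standard library are available. Lean on these libraries where they do the work, as an engineer would, in place of code of your own. Each camera call takes 0.05 s, during which the arm holds its last target. There are 200 camera calls.

## Task

A jar stands in the way between the small swinging mirror and the bangle on its stand: first stand it upright on the bench, clear of the straight view from camera to mirror and from mirror to bangle, and let go of it. Then take the mirror by the upright pin on its arm and swing it until the bench camera, looking into the mirror, sees the round disc on the bangle in the middle of its picture. Finish while still holding the pin at that angle (a spring swings the mirror back otherwise), and leave the hammer, the spool and the steel block where they are.

Things in the scene. Friction and masses are not known exactly. Their poses are not given: they have to be found in the camera images.
- station: Aluminium base bar fixed on the bench (60 mm wide, 8 mm high, from 320 mm on the -y side to 40 mm on the +y side of its origin) with a grey bench camera at its -y end and the mirror's pillar. Origin on the bench under the mirror's turning axis, z up. The camera (top 113 mm above the bench) looks along the station's +y straight at the mirror.
- lens (a point): Centre of the front of the camera's black lens barrel, 200 mm from the mirror's axis, 85 mm above the bench.
- mirror_axis (a point): Point on the mirror's upright turning axis at the middle of its reflecting face, 85 mm above the bench; the face passes through the axis. The camera sees the disc in the middle of its picture when the face's normal bisects the directions from here to the lens and to the disc: with the mirror turned about 0.65 to 1.1 rad from where it starts.
- mirror: Mirror 58 x 54 mm in a dark frame 64 mm wide, 55 to 115 mm above the bench; a steel arm (65 to 75 mm up) out of its back carries the pin. Origin on the axis at the bench; -y is the face's normal, +y points to the pin. Turns about z only, counter-clockwise from above, 0 (start: axes as the station's, facing the camera) to 1.4 rad. A spring drives it back, 1.5 to 2.5 N at the pin.
- pin (a point): Grip point on the upright round steel pin, 10 mm in diameter, that stands on the mirror's arm behind the face, 80 mm from the turning axis, from 75 to 130 mm above the bench. The point is on the pin's axis 115 mm above the bench. It can be pinched from above in any direction.
- view_line (a point): A point on the camera's line of view after reflection in the mirror, 200 mm from the mirror's axis and 85 mm above the bench (nothing to see there). Its x axis points along that line, away from the mirror, z up; it turns twice as far as the mirror. The disc is in the middle of the picture when it lies on this line.
- rail: Aluminium flat rail lying on the bench, 60 mm wide, 8 mm high, fixed. Origin on the bench under the mirror's turning axis; the rail runs along its +x axis from 40 to 310 mm. The bangle stand and, at the start, the jar are on it.
- bangle_stand: Dark steel foot clamped on the rail with a wooden cone of 52 mm diameter, 122 mm high over the bench in all, on which a steel bangle sits; fixed. Origin on top of the rail straight under the disc; its +x axis points away from the mirror.
- mark (a point): Centre of the round face (24 mm across) of the steel disc on the bangle, facing the mirror, 85 mm above the bench, 200 to 260 mm from the mirror's axis.
- jar: Closed jar with steel lid, 48 mm in diameter, 110 mm high, about 0.2 kg, loose, standing on the rail in the line between mirror and disc, 95 to 120 mm from the mirror's axis. Origin at the centre of its underside, z up.
- hammer: Bystander: hammer 220 mm long lying on the bench, on the station's +y side. Origin at its underside, handle to its -x.
- spool: Bystander: brass spool 52 mm in diameter, 36 mm high, standing on the bench. Origin at the centre of its underside.
- dapping_block: Bystander: steel cube of 50 mm with round hollows, standing on the bench beyond the camera. Origin at the centre of its underside.

How it is judged:
On the way, in this order (a step that is already met when the one before it is completed fails the run):
1. the jar stands upright on the bench, let go, clear of both lines of view ((y of jar in the frame of rail above 0.04 m or y of jar in the frame of rail below -0.04 m or x of jar in the frame of rail below -0.04 m or x of jar in the frame of rail above 0.31 m) and (x of jar in the frame of station above 0.04 m or x of jar in the frame of station below -0.04 m or y of jar in the frame of station above 0.04 m or y of jar in the frame of station below -0.32 m) and angle between jar's own z axis and vertical below 0.1 rad and height (world z) of jar below 0.012 m and linear speed of jar below 0.03 m/s and contact force between the fingers and jar below 0.1 N), for 0.3 s.
2. the mirror is held by its pin with the disc in the middle of the camera's picture (y of mark in the frame of view_line between -0.022 and 0.022 m and x of mark in the frame of view_line above -0.1 m and angular speed of mirror below 0.1 rad/s and contact force between the fingers and mirror above 0.5 N and distance between the grasp point and pin below 0.04 m), for 0.3 s.
At the end, for the whole second after the job is handed in: Pin still held (over 0.5 N, tool within 40 mm of its grip point), mirror still, disc within 22 mm of the reflected view line. Jar upright (0.1 rad) on the bench, let go, at rest, its centre over 40 mm from the lines lens-mirror and mirror-bangle, or beyond their ends (all of step 1 and all of step 2); the arm keeps its last pose, push and grip.
It fails at once if a bystander (hammer, spool, steel block) is moved by more than 20 mm (distance of any of hammer, spool, dapping_block from where it was at the start of the episode above 0.02 m).
It fails at once if the jar is knocked over (angle between jar's own z axis and vertical above 0.9 rad).
It also fails if it takes over 51 s, if anything falls off the work surface, if the arm or the gripper's body presses on something with over 40 N, if the wrist force passes 120 N, or if a joint passes its speed limit or range.

## Working session

There is one attempt and no reset: what is moved stays moved. The work goes in short steps, Python scripts to look and compute and a tool call to move; the robot and the scene stay as the last step left them, time stands still between calls to the robot, and variables do not carry over. Pictures are saved under pics/ and viewed, at most 10 in all, crops included, and the job is handed in when it is done.

Besides the shell and the picture viewer there is one more tool, called after "Request:" in YAML: its name, and indented under it one key for each argument. arm_command: Moves the arm, as the interface text tells. Its arguments: {"type":"object","properties":{"plan":{"type":"array"},"squeeze":{"type":"number"}},"required":["plan"]}

```bash
mkdir -p pics
cat > h.py <<'E'
import numpy as np, cv2
from station import ctrl, cams
def cloud(n):
    im,d=cams.camera(n); i=cams.camera_info(n)
    K=np.array([[i['fx'],0,i['cx']],[0,i['fy'],i['cy']],[0,0,1]])
    v,u=np.mgrid[:480,:640]
    p=cv2.undistortPoints(np.stack([u,v],-1).reshape(-1,1,2).astype(np.float64),K,np.array(i['dist_coeffs'])).reshape(480,640,2)
    P=np.dstack([p*d[...,None],d])
    T=np.linalg.inv(np.array(i['world_to_cam']))
    W=P@T[:3,:3].T+T[:3,3]; W[d==0]=np.nan
    return im,W
E
python3 - <<'E'
from h import *
for n in ('scene','top'):
    im,W=cloud(n); cv2.imwrite(f'pics/{n}0.png',im); np.save(f'{n}0.npy',W)
    i=cams.camera_info(n); print(n,np.linalg.inv(np.array(i['world_to_cam'])).round(3).tolist(),np.isnan(W).mean())
print(ctrl.get_obs())
E
```

```text
scene [[0.476, 0.678, -0.56, 1.198], [0.879, -0.368, 0.303, -0.3], [-0.0, -0.637, -0.771, 0.947], [0.0, 0.0, 0.0, 1.0]] 0.0038671875
top [[-0.002, -0.993, 0.118, 0.446], [-1.0, 0.003, 0.009, 0.033], [-0.009, -0.118, -0.993, 1.406], [0.0, 0.0, 0.0, 1.0]] 0.004127604166666667
{'time_s': 0.1, 'qpos': array([ 1.19539933e+00,  3.00399448e-01,  1.52148833e+00,  2.52899705e-06,
        1.32068146e+00, -6.65923627e-02]), 'joint_vel': array([ 3.38425339e-04, -8.62004960e-05,  5.85757097e-05,  2.28079937e-04,
        2.84820027e-03,  1.49659638e-03]), 'tau': array([ 1.65845362e-03, -5.32644582e+01, -3.53285372e+01,  7.10114907e-02,
        2.33423850e-02, -5.10081816e-05]), 'ee_pos': array([0.16707409, 0.52378101, 0.20496486]), 'eef_rot': array([-3.14061839e+00, -6.74298321e-05,  2.83278736e+00]), 'force': array([ 1.58577912, -0.69162132, -0.07463383]), 'moment': array([-0.01575611, -0.05616125, -0.02020938]), 'grip_force': 0.0, 'grip_width': 0.09360729645159872}
```

View pics/scene0.png

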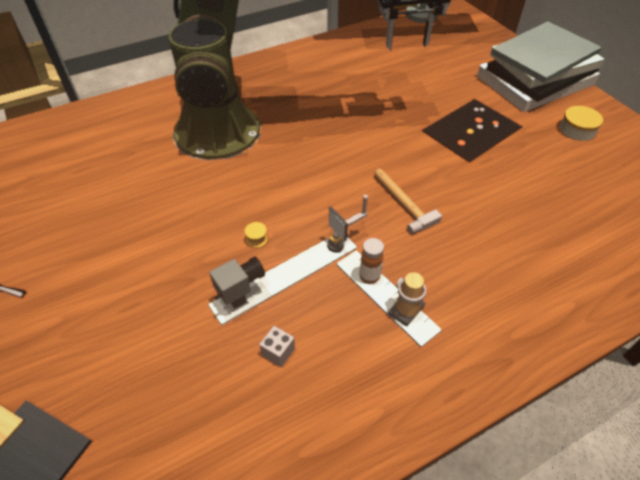

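View pics/top0.png

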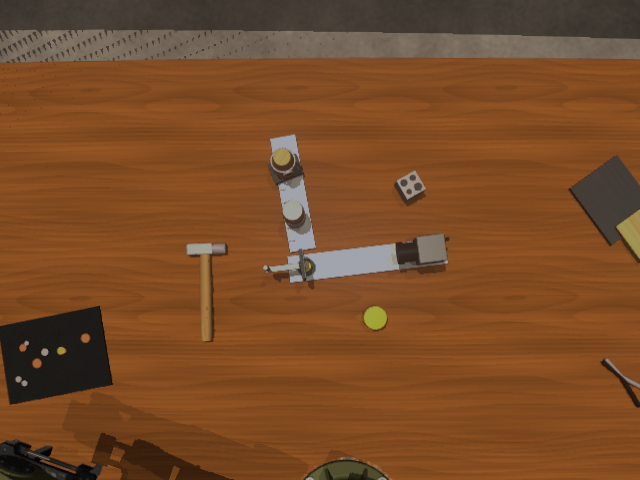

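The top view shows the station bar from (290,270) to (447,250), with the mirror at about (305,265) and the pin top at (267,268). The rail goes up from there, with the jar at (293,212) and the bangle cone at (283,160). The hammer is at (206,290), the spool at (375,318) and the block at (410,186).

Run:
```python
from h import *
W=np.load('top0.npy'); im=cv2.imread('pics/top0.png'); hsv=cv2.cvtColor(im,cv2.COLOR_BGR2HSV)
def c(name,m):
    P=W[m]; P=P[~np.isnan(P).any(1)]; r=cv2.minAreaRect(P[:,:2].astype(np.float32))
    print(name,len(P),'mean',P.mean(0).round(4),'rect',np.round(r[0],4),np.round(r[1],4),round(r[2],1)); print('  ',cv2.boxPoints(r).round(3).tolist())
    return P
v,u=np.mgrid[:480,:640]
box=lambda a,b,cc,d:(u>=a)&(u<=b)&(v>=cc)&(v<=d)
Z=W[...,2]
print('bench z',np.nanmedian(Z[330:400,230:330]))
fl=(hsv[...,1]<70)&(hsv[...,2]>110)&(Z<0.02)
c('station',fl&box(285,400,240,290)); c('rail',fl&box(265,316,130,251))
c('jar top',box(275,310,195,232)&(Z>.1))
c('cone top',box(265,300,140,185)&(Z>.11))
c('bangle',box(265,305,140,185)&(Z>.06)&(Z<.11))
c('cam',box(390,455,225,275)&(Z>.095))
c('pin',box(260,300,260,275)&(Z>.09))
c('pintop',box(260,275,260,275)&(Z>.11))
c('mirror',box(296,315,245,285)&(Z>.1))
c('spool',box(355,395,300,335)&(Z>.025))
c('block',box(390,430,165,205)&(Z>.04))
c('hammer',box(180,230,235,345)&(Z>.01))
print(np.nanmin(W[fl&box(285,400,240,290)],0))
# scene-view
W2=np.load('scene0.npy'); Z2=W2[...,2]
for n,a in dict(jar=(355,390,235,285),cone=(390,430,265,325),pin=(355,372,190,215)).items():
    m=box(*a)&(Z2>.1); P=W2[m]; print(n,m.sum(),np.nanmean(P,0).round(4),np.nanmax(P,0).round(3),np.nanmin(P,0).round(3))
```

```text
bench z 0.0006473191080624829
station 2774 mean [0.5623 0.0019 0.0083] rect [0.5731 0.0091] [0.0961 0.2522] 6.1
   [[0.5120000243186951, 0.1289999932050705], [0.5389999747276306, -0.12099999934434891], [0.6340000033378601, -0.11100000143051147], [0.6069999933242798, 0.14000000059604645]]
rail 1668 mean [0.7045 0.1143 0.0085] rect [0.7203 0.1203] [0.2743 0.0597] 10.3
   [[0.5799999833106995, 0.125], [0.5910000205039978, 0.06599999964237213], [0.8610000014305115, 0.11599999666213989], [0.8500000238418579, 0.17399999499320984]]
jar top 339 mean [0.6575 0.1133 0.1181] rect [0.6584 0.1136] [0.0417 0.0423] 36.8
   [[0.6290000081062317, 0.11800000071525574], [0.6539999842643738, 0.08399999886751175], [0.6880000233650208, 0.10899999737739563], [0.6620000004768372, 0.14300000667572021]]
cone top 275 mean [0.7713 0.1362 0.1217] rect [0.7719 0.1366] [0.0387 0.037 ] 43.9
   [[0.7450000047683716, 0.13699999451637268], [0.7710000276565552, 0.10999999940395355], [0.7990000247955322, 0.13699999451637268], [0.7730000019073486, 0.16300000250339508]]
bangle 283 mean [0.762  0.1331 0.0914] rect [0.7714 
[... 1555 characters left out ...]
.0509 0.0513] 28.8
   [[0.6919999718666077, -0.13699999451637268], [0.7170000076293945, -0.18199999630451202], [0.7620000243186951, -0.15700000524520874], [0.7369999885559082, -0.1120000034570694]]
hammer 1397 mean [0.5111 0.3131 0.0239] rect [0.4933 0.3176] [0.089 0.219] 88.1
   [[0.38199999928474426, 0.2770000100135803], [0.6010000109672546, 0.26899999380111694], [0.6039999723434448, 0.3580000102519989], [0.38499999046325684, 0.3659999966621399]]
[ 0.51277911 -0.12103104 -0.00480023]
jar 345 [0.6648 0.1094 0.1147] [0.684 0.133 0.121] [0.64 0.09 0.1 ]
cone 377 [0.7796 0.1308 0.1165] [0.797 0.153 0.125] [0.758 0.114 0.1  ]
pin 50 [0.5413 0.1651 0.1172] [0.545 0.17  0.131] [0.535 0.161 0.1  ]
```

Request:
arm_command:
  plan:
    - [[-594, -242, 0, 0, 0, -0.5, -1], [-594, -242, 0, 0, 0, -0.5, -1], [-594, -242, 0, 0, 0, -0.5, -1], [-594, -242, 0, 0, 0, -0.5, -1], [-594, -242, 0, 0, 0, -0.5, -1], [-594, -242, 0, 0, 0, -0.5, -1], [-594, -242, 0, 0, 0, -0.5, -1], [-594, -242, 0, 0, 0, -0.5, -1], [-594, -242, 0, 0, 0, -0.5, -1], [-594, -242, 0, 0, 0, -0.5, -1], [-594, -242, 0, 0, 0, -0.5, -1], [-594, -242, 0, 0, 0, -0.5, -1]]
  squeeze: 15

```text
time_s: 1.3
ee_pos: [0.6183, 0.1468, 0.2051]
eef_rot: [3.142, -0.0, -2.951]
force: [0.8, 0.4, 1.0]
grip_width: 0.0938
grip_force: 0.0
```

```bash
cat >> h.py <<'E'
from scipy.spatial.transform import Rotation as R
def to(p,yaw=None):
    o=ctrl.get_obs(); r=R.from_euler('xyz',o['eef_rot'])
    print('t',round(o['time_s'],2),'ee',o['ee_pos'].round(4),o['eef_rot'].round(3),'F',o['force'].round(1),'grip',o['grip_force'],round(o['grip_width'],4))
    print('shift mm',(r.inv().apply(np.array(p)-o['ee_pos'])*1000).round(1), 'turn', None if yaw is None else (r.inv()*R.from_euler('xyz',[np.pi,0,yaw])).as_rotvec().round(3))
E
python3 -c "
from h import *
to([.659,.1135,.06],np.pi+.19)"
```

```text
t 1.3 ee [0.6183 0.1468 0.2051] [ 3.142 -0.    -2.951] F [0.8 0.4 1. ] grip 0.0 0.0938
shift mm [-33.7 -40.4 145.1] turn [ 0.    -0.     0.001]
```

Request:
arm_command:
  plan:
    - [[-34, -40, 0, 0, 0, 0, -1], [-34, -40, 0, 0, 0, 0, -1], [-34, -40, 30, 0, 0, 0, -1], [-34, -40, 60, 0, 0, 0, -1], [-34, -40, 90, 0, 0, 0, -1], [-34, -40, 120, 0, 0, 0, -1], [-34, -40, 140, 0, 0, 0, -1], [-34, -40, 140, 0, 0, 0, -1]]

```text
time_s: 2.1
ee_pos: [0.656, 0.1159, 0.0622]
eef_rot: [3.141, -0.006, -2.95]
force: [0.2, -0.1, -0.1]
grip_width: 0.094
grip_force: 0.0
```

Request:
arm_command:
  plan:
    - [[0, 0, 0, 0, 0, 0, 0.6], [0, 0, 0, 0, 0, 0, 0.6], [0, 0, 0, 0, 0, 0, 0.6], [0, 0, 0, 0, 0, 0, 0.6], [0, 0, 0, 0, 0, 0, 0.6], [0, 0, 0, 0, 0, 0, 0.6], [0, 0, 0, 0, 0, 0, 0.6], [0, 0, 0, 0, 0, 0, 0.6]]

```text
time_s: 2.9
ee_pos: [0.6582, 0.1155, 0.0657]
eef_rot: [-3.141, 0.0, -2.95]
force: [0.4, -1.3, 2.8]
grip_width: 0.0483
grip_force: 14.9
```

```bash
python3 -c "
from h import *
to([.68,-.005,.057])"
```

```text
t 2.9 ee [0.6582 0.1155 0.0657] [-3.141  0.    -2.95 ] F [ 0.4 -1.3  2.8] grip 14.919883905386087 0.0483
shift mm [   1.5 -122.5    8.7] turn None
```

Request:
arm_command:
  plan:
    - [[0, 0, -10, 0, 0, 0, 0.6], [0, 0, -25, 0, 0, 0, 0.6], [0, -10, -30, 0, 0, 0, 0.6], [0, -30, -30, 0, 0, 0, 0.6], [0, -55, -30, 0, 0, 0, 0.6], [0, -80, -30, 0, 0, 0, 0.6], [0, -105, -30, 0, 0, 0, 0.6], [0, -120, -30, 0, 0, 0, 0.6], [0, -120, -30, 0, 0, 0, 0.6], [0, -120, -15, 0, 0, 0, 0.6], [0, -120, -5, 0, 0, 0, 0.6], [0, -120, -5, 0, 0, 0, 0.6]]

```text
time_s: 4.1
ee_pos: [0.6795, -0.0012, 0.0676]
eef_rot: [3.14, -0.004, -2.949]
force: [-0.6, 0.5, -1.8]
grip_width: 0.048
grip_force: 14.9
```

Request:
arm_command:
  plan:
    - [[0, 0, 5, 0, 0, 0, 0.6], [0, 0, 9, 0, 0, 0, 0.6], [0, 0, 12, 0, 0, 0, 0.6], [0, 0, 12, 0, 0, 0, 0.6], [0, 0, 12, 0, 0, 0, 0.6], [0, 0, 12, 0, 0, 0, 0.6]]

```text
time_s: 4.7
ee_pos: [0.6809, -0.0022, 0.0587]
eef_rot: [-3.142, 0.0, -2.95]
force: [0.1, -0.2, -2.7]
grip_width: 0.0478
grip_force: 14.9
```

Request:
arm_command:
  plan:
    - [[0, 0, 1, 0, 0, 0, 0.6], [0, 0, 2, 0, 0, 0, 0.6], [0, 0, 2, 0, 0, 0, 0.6], [0, 0, 2, 0, 0, 0, 0.6]]

```text
time_s: 5.1
ee_pos: [0.6815, -0.0022, 0.0576]
eef_rot: [-3.141, 0.002, -2.95]
force: [-0.2, -0.5, 4.3]
grip_width: 0.0477
grip_force: 14.9
```

Force +4.3 N, so the jar is on the bench. I'll release it and back off upward.

Request:
arm_command:
  plan:
    - [[0, 0, 0, 0, 0, 0, -1], [0, 0, 0, 0, 0, 0, -1], [0, 0, 0, 0, 0, 0, -1], [0, 0, 0, 0, 0, 0, -1], [0, 0, 0, 0, 0, 0, -1], [0, 0, 0, 0, 0, 0, -1], [0, 0, -30, 0, 0, 0, -1], [0, 0, -70, 0, 0, 0, -1], [0, 0, -110, 0, 0, 0, -1], [0, 0, -150, 0, 0, 0, -1], [0, 0, -150, 0, 0, 0, -1]]

```text
time_s: 6.2
ee_pos: [0.6825, -0.0022, 0.2131]
eef_rot: [-3.139, 0.009, -2.95]
force: [-0.4, 0.2, 1.0]
grip_width: 0.0936
grip_force: 0.0
```

Run:
```python
from h import *
im,W=cloud('scene'); Z=W[...,2]; cv2.imwrite('pics/s1.png',cv2.resize(im[180:380,200:466],None,fx=3,fy=3))
im,W=cloud('top'); Z=W[...,2]; np.save('top1.npy',W); cv2.imwrite('pics/t1.png',cv2.resize(im[120:290,240:470],None,fx=3,fy=3))
to([.538,.1685,.17],np.pi+np.deg2rad(-60))
```

```text
t 6.3 ee [ 0.6809 -0.0022  0.2069] [-3.141e+00  1.000e-03 -2.950e+00] F [ 0.3  0.3 -1.1] grip 0.0 0.0942
shift mm [107.9 194.7  36.7] turn [0.000e+00 1.000e-03 1.238e+00]
```

View pics/s1.png

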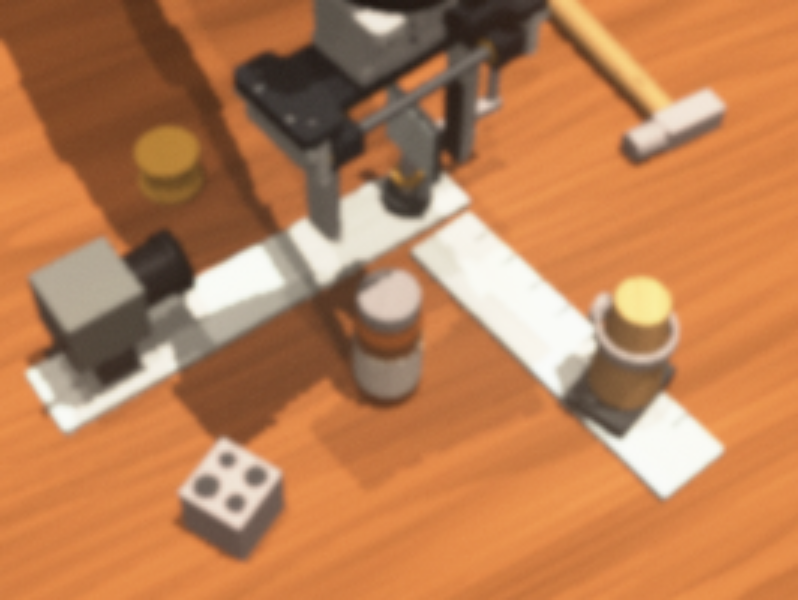

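View pics/t1.png

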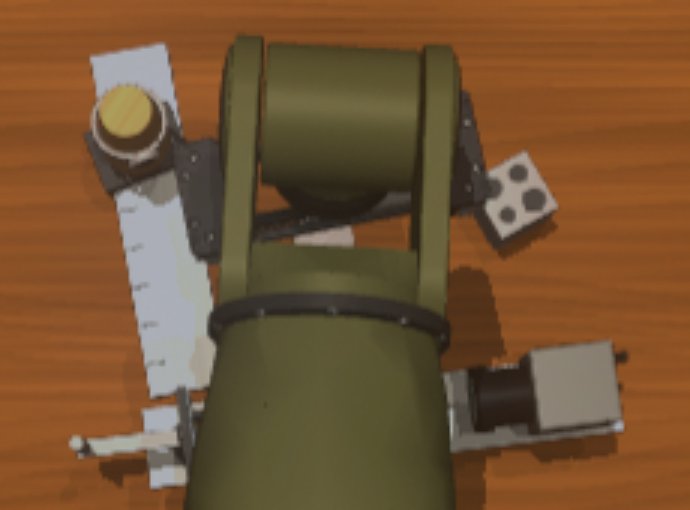

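The scene view shows the jar upright at crop (390,330), clear of both bars. In the top crop the disc sticks out from the bangle at about (148,157), and the pin top is at (77,445).

Run:
```python
from h import *
W=np.load('top1.npy'); Z=W[...,2]
print('q',ctrl.get_obs()['qpos'].round(2))
print('disc region (x,y,z mm):')
for r in range(168,177): print(r,[tuple((W[r,c]*1000).round().astype(int)) for c in range(284,294,2)])
W0=np.load('top0.npy')
# rail left edge / right edge from lit pixels, both frames
im=cv2.imread('pics/top0.png'); hsv=cv2.cvtColor(im,cv2.COLOR_BGR2HSV)
L=[];Rr=[]
m=(hsv[...,1]<90)&(hsv[...,2]>100)
for r in list(range(138,148))+list(range(186,196))+list(range(232,246)):
    c=np.where(m[r,262:325])[0]+262; L.append(W0[r,c[0]+1,:2]);Rr.append(W0[r,c[-1]-1,:2])
for q in (L,Rr):
    f=cv2.fitLine(np.float32(q),cv2.DIST_HUBER,0,.01,.01).ravel(); print('rail edge',f.round(4),np.rad2deg(np.arctan(f[1]/f[0])).round(2))
L=[];Rr=[]
for c in list(range(320,392)):
    r=np.where(m[236:295,c])[0]+236; L.append(W0[r[0]+1,c,:2]);Rr.append(W0[r[-1]-1,c,:2])
for q in (L,Rr):
    f=cv2.fitLine(np.float32(q),cv2.DIST_HUBER,0,.01,.01).ravel(); print('station edge',f.round(4),np.rad2deg(np.arctan(-f[0]/f[1])).round(2))
```

```text
q [-0.06  0.6   1.09  0.    1.45 -1.82]
disc region (x,y,z mm):
168 [(np.int64(753), np.int64(132), np.int64(104)), (np.int64(754), np.int64(128), np.int64(99)), (np.int64(756), np.int64(124), np.int64(94)), (np.int64(758), np.int64(120), np.int64(85)), (np.int64(756), np.int64(116), np.int64(92))]
169 [(np.int64(753), np.int64(133), np.int64(95)), (np.int64(752), np.int64(128), np.int64(99)), (np.int64(755), np.int64(125), np.int64(86)), (np.int64(753), np.int64(120), np.int64(94)), (np.int64(755), np.int64(116), np.int64(88))]
170 [(np.int64(752), np.int64(133), np.int64(89)), (np.int64(753), np.int64(129), np.int64(86)), (np.int64(752), np.int64(124), np.int64(90)), (np.int64(751), np.int64(120), np.int64(97)), (np.int64(754), np.int64(116), np.int64(84))]
171 [(np.int64(750), np.int64(133), np.int64(91)), (np.int64(749), np.int64(129), np.int64(93)), (np.int64(748), np.int64(124), np.int64(98)), (np.int64(748), np.int64(120), np.int64(98)), (np.int64(750), np.int64(116), np.int64(91))]
172 [(np.int64(747), np.int64(133), np.int64(95)), (np.int64(747), np.int64(129), np.int64(94))
[... 678 characters left out ...]
np.int64(129), np.int64(90)), (np.int64(744), np.int64(125), np.int64(79)), (np.int64(752), np.int64(123), np.int64(40)), (np.int64(754), np.int64(119), np.int64(32))]
176 [(np.int64(740), np.int64(134), np.int64(83)), (np.int64(741), np.int64(129), np.int64(81)), (np.int64(749), np.int64(128), np.int64(45)), (np.int64(752), np.int64(124), np.int64(33)), (np.int64(754), np.int64(120), np.int64(21))]
rail edge [0.9836 0.1802 0.7107 0.1454] 10.38
rail edge [0. 0. 0. 0.] nan
station edge [0. 0. 0. 0.] nan
station edge [ 0.1158 -0.9933  0.5331 -0.0264] 6.65<stdin>:14: RuntimeWarning: invalid value encountered in scalar divide
<stdin>:19: RuntimeWarning: invalid value encountered in scalar divide
```

Request:
arm_command:
  plan:
    - [[0, 0, -10, 0, 0, 0, -1], [108, 195, 10, 0, 0, 1.238, -1], [108, 195, 10, 0, 0, 1.238, -1], [108, 195, 10, 0, 0, 1.238, -1], [108, 195, 10, 0, 0, 1.238, -1], [108, 195, 10, 0, 0, 1.238, -1], [108, 195, 10, 0, 0, 1.238, -1], [108, 195, 10, 0, 0, 1.238, -1], [108, 195, 10, 0, 0, 1.238, -1], [108, 195, 10, 0, 0, 1.238, -1], [108, 195, 37, 0, 0, 1.238, -1], [108, 195, 37, 0, 0, 1.238, -1]]

```text
time_s: 7.5
ee_pos: [0.5362, 0.1683, 0.1662]
eef_rot: [-3.136, -0.002, 2.095]
force: [-1.6, 0.0, -0.0]
grip_width: 0.0942
grip_force: 0.0
```

Run:
```python
from h import *
im,W=cloud('scene'); cv2.imwrite('pics/s2.png',cv2.resize(im[150:300,270:450],None,fx=4,fy=4))
v,u=np.mgrid[:480,:640]
im2,W2=cloud('top'); 
m=(abs(W[...,0]-.68)<.05)&(abs(W[...,1])<.05)&(W[...,2]>.09)&(W[...,2]<.125); print('jar',m.sum(),np.nanmean(W[m],0).round(4))
to([.537,.168,.096])
```

```text
jar 383 [ 0.6878 -0.0073  0.1068]
t 7.6 ee [0.5375 0.1687 0.1693] [-3.14  -0.     2.095] F [-0.6 -0.2 -0.8] grip 0.0 0.0939
shift mm [-0.4 -0.6 73.3] turn None
```

View pics/s2.png

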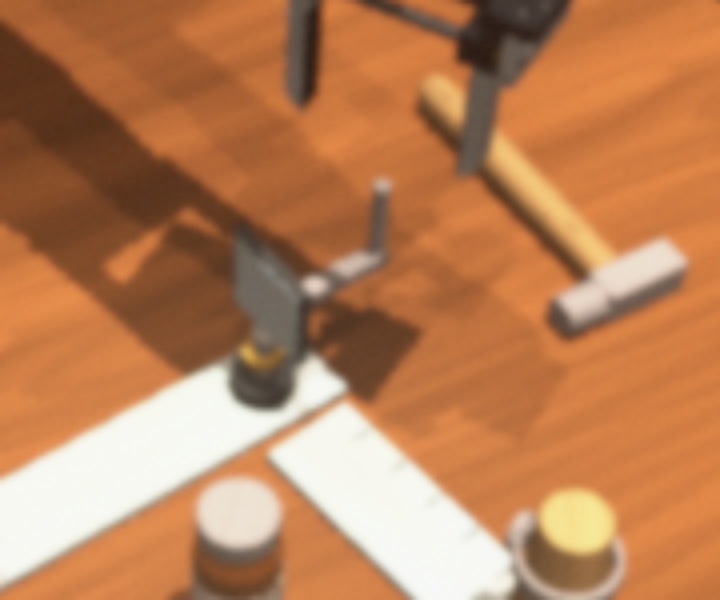

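The picture shows the pin at crop (380,215), between the two fingers at (300,60) and (475,120), with the jar and bangle in place. Now down and close.

Request:
arm_command:
  plan:
    - [[0, 0, 30, 0, 0, 0, -1], [0, 0, 60, 0, 0, 0, -1], [0, 0, 73, 0, 0, 0, -1], [0, 0, 73, 0, 0, 0, -1], [0, 0, 73, 0, 0, 0, 1], [0, 0, 73, 0, 0, 0, 1], [0, 0, 73, 0, 0, 0, 1], [0, 0, 73, 0, 0, 0, 1], [0, 0, 73, 0, 0, 0, 1], [0, 0, 73, 0, 0, 0, 1], [0, 0, 73, 0, 0, 0, 1], [0, 0, 73, 0, 0, 0, 1]]
  squeeze: 25

```text
time_s: 8.8
ee_pos: [0.5377, 0.1688, 0.0965]
eef_rot: [3.142, -0.0, 2.095]
force: [0.1, -0.3, -0.5]
grip_width: 0.0334
grip_force: 0.0
```

Run:
```python
from h import *
to([.537,.168,.096])
o=ctrl.get_obs(); r=R.from_euler('xyz',o['eef_rot']); ax=np.array([.547,.0886])
p=o['ee_pos'][:2]; print('radius,angle',np.linalg.norm(p-ax),np.rad2deg(np.arctan2(*(p-ax)[::-1])))
# arc from start: axis taken 80 mm from pin along the station direction (96.6 deg)
for s in np.linspace(0,.827,10):
    f=lambda a:.08*np.array([np.cos(a),np.sin(a),0])
    a0=np.deg2rad(96.6); print(round(s,3),(r.inv().apply(f(a0+s)-f(a0))*1000).round(1))
```

```text
t 8.8 ee [0.5377 0.1688 0.0965] [ 3.142 -0.     2.095] F [ 0.1 -0.3 -0.5] grip 0.0 0.0334
shift mm [-0.3 -1.   0.5] turn None
radius,angle 0.08069110543128767 96.59971406585298
0.0 [0. 0. 0.]
0.092 [ 2.6 -6.9  0. ]
0.184 [  4.6 -14.    0. ]
0.276 [  5.9 -21.2   0. ]
0.368 [  6.5 -28.5   0. ]
0.459 [  6.5 -35.9  -0. ]
0.551 [  5.8 -43.2  -0. ]
0.643 [  4.4 -50.4  -0. ]
0.735 [  2.4 -57.4  -0. ]
0.827 [ -0.3 -64.3  -0. ]
```

Still closing, so I'll wait for the fingers.

Request:
arm_command:
  plan:
    - [[0, 0, 0, 0, 0, 0, 1], [0, 0, 0, 0, 0, 0, 1], [0, 0, 0, 0, 0, 0, 1], [0, 0, 0, 0, 0, 0, 1], [0, 0, 0, 0, 0, 0, 1], [0, 0, 0, 0, 0, 0, 1]]

```text
time_s: 9.4
ee_pos: [0.5378, 0.1688, 0.0964]
eef_rot: [3.141, -0.0, 2.095]
force: [1.1, 2.3, -0.5]
grip_width: 0.0094
grip_force: 25.0
```

Request:
arm_command:
  plan:
    - [[2.6, -7, 0, 0, 0, 0, 1], [4.6, -14, 0, 0, 0, 0, 1], [6, -21, 0, 0, 0, 0, 1], [6.5, -28.5, 0, 0, 0, 0, 1], [6.5, -36, 0, 0, 0, 0, 1], [5.8, -43, 0, 0, 0, 0, 1], [4.4, -50.4, 0, 0, 0, 0, 1], [2.4, -57.4, 0, 0, 0, 0, 1], [0, -64, 0, 0, 0, 0, 1], [0, -64, 0, 0, 0, 0, 1], [0, -64, 0, 0, 0, 0, 1], [0, -64, 0, 0, 0, 0, 1]]

```text
time_s: 10.6
ee_pos: [0.4819, 0.1371, 0.0966]
eef_rot: [-3.141, -0.001, 2.095]
force: [-2.1, 5.5, 4.1]
grip_width: 0.0096
grip_force: 25.0
```

Run:
```python
from h import *
to([.537,.168,.096])
p=ctrl.get_obs()['ee_pos'][:2]
for ax in ([.547,.0886],[.549,.087]):
    d=p-np.array(ax); a=np.arctan2(d[1],d[0]); t=a-np.deg2rad(96.6); v=np.deg2rad(-83.4)+2*t
    print('r',np.linalg.norm(d),'turn',t,'view dir deg',np.rad2deg(v))
    for m in ([.743,.124],[.743,.128],[.7715,.1365]):
        e=np.array(m)-ax; print('  lateral mm',1000*(-np.sin(v)*e[0]+np.cos(v)*e[1]))
im,W=cloud('scene'); cv2.imwrite('pics/s3.png',cv2.resize(im[150:370,220:460],None,fx=3,fy=2.7))
```

```text
t 10.6 ee [0.4819 0.1371 0.0966] [-3.141e+00 -1.000e-03  2.095e+00] F [-2.1  5.5  4.1] grip 25.00102937221527 0.0096
shift mm [-0.8 63.2  0.6] turn None
r 0.08119644440216403 turn 0.8152197201524327 view dir deg 10.017298681140915
  lateral mm 0.7670185629200937
  lateral mm 4.706039684735284
  lateral mm 8.119012765497597
r 0.08375622887940476 turn 0.8141693245946264 view dir deg 9.896932216577735
  lateral mm 3.105372868241189
  lateral mm 7.045846989557209
  lateral mm 10.520878396904992
```

View pics/s3.png

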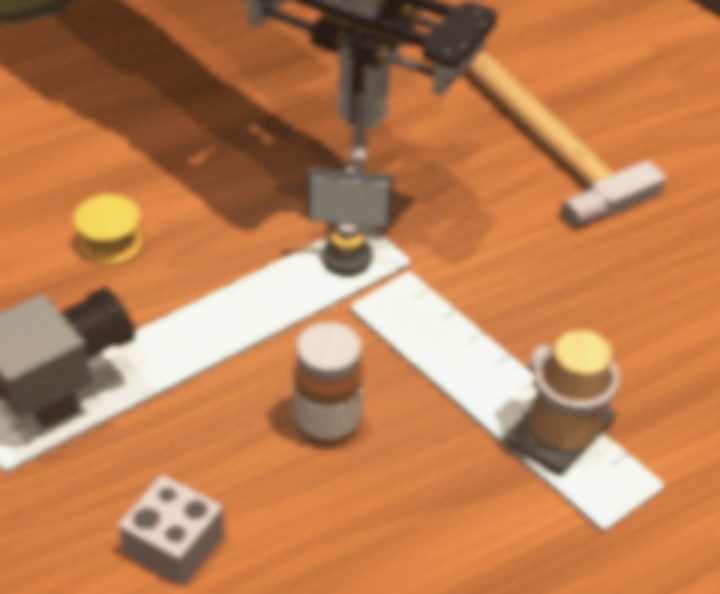

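The mirror, at crop (350,200), has turned to face between the camera and the bangle, and the pin is held. I'll nudge it 1 mm further, settle, and check the mirror's plane by depth.

Request:
arm_command:
  plan:
    - [[-0.5, -1, 0, 0, 0, 0, 1], [-0.5, -1, 0, 0, 0, 0, 1], [-0.5, -1, 0, 0, 0, 0, 1], [-0.5, -1, 0, 0, 0, 0, 1], [-0.5, -1, 0, 0, 0, 0, 1]]

```text
time_s: 11.15
ee_pos: [0.4813, 0.1361, 0.0966]
eef_rot: [-3.141, -0.001, 2.095]
force: [-2.6, 5.8, 3.4]
grip_width: 0.0097
grip_force: 25.0
```

Run:
```python
from h import *
to([.537,.168,.096])
Ps=[]
for _ in range(5):
    im,W=cloud('scene'); P=W[216:230,327:347].reshape(-1,3); Ps.append(P)
P=np.concatenate(Ps); P=P[(P[:,2]>.062)&(P[:,2]<.11)]
c=np.median(P,0); P=P[np.linalg.norm(P-c,axis=1)<.05]
# vertical plane: fit a line to the horizontal coordinates
f=cv2.fitLine(P[:,:2].astype(np.float32),cv2.DIST_HUBER,0,.001,.001).ravel()
a=np.rad2deg(np.arctan2(f[1],f[0])); n=(a-90)%180-180 
print(len(P),c,'face dir',a,'normal',n, 'wanted about -36.2')
```

```text
t 11.15 ee [0.4813 0.1361 0.0966] [-3.141e+00 -1.000e-03  2.095e+00] F [-2.6  5.8  3.4] grip 25.000983774662018 0.0097
shift mm [-0.3 64.1  0.6] turn None
1324 [0.54820197 0.08744397 0.08805627] face dir 55.682213 normal -34.31778 wanted about -36.2
```

```bash
python3 -c "
from station import ctrl
print(ctrl.hand_in())"
```

```text
the job is handed in; nothing more can be done
None
```

I handed the job in at about 11 s of the 51 s allowed, with no verdict returned: the jar is upright on the bench clear of both view lines, the hammer, spool and block were not touched, and the arm still holds the pin with the mirror turned about 0.83 rad, where arm position and depth put the disc within about 13 mm of the view line (22 mm allowed).

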